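# Shut down the oven at its interlocked lever box

### The job

Shut the bakery oven down at its lever box: push all three red-knobbed levers fully over, away from the robot. They are interlocked and the order is not marked: one that stops springily after a short movement is blocked for now, so do not force it, but try another and come back. When all three are over, slide the yellow tab fully home towards the levers to lock them, leaving the bowl, bottle and tin where they stand.

Things in the scene. Friction and masses are not known exactly. Their poses are not given: they have to be found in the camera images.
- lever_box: steel box fixed to the bench, 150 mm deep (its own x, away from the robot), 320 mm long (its own y) and 75 mm high. Origin on the bench under the middle lever's pivot; the box spans y -180 to +140 mm and x -75 to +75 mm of its frame. Three levers stand in a row on it, 80 mm apart, at y +80 (left), 0 (middle), -80 (right), each pivoting about the box's y axis at x = 0, 30 mm above the bench
- knob_left (a point): centre of the red ball knob (28 mm across) of the left lever, 140 mm from its pivot on a steel rod 12 mm thick; it moves with the lever. At the start the lever leans to the box's -x (towards the robot) and the knob is about 67 mm short of the pivot in x and 153 mm above the bench; thrown, it is 67 mm beyond the pivot at the same height; upright it is 170 mm high
- lever_left (a joint): left lever, rad: 0 leaning 0.5 rad to the box's -x, 1.0 fully thrown (0.5 rad to +x). A free lever takes about 2 N at the knob and stays where it is left. A blocked one stops at about 0.12 rad against a springy lock (about 1.2 N per mm at the knob: near 0.2 rad under 10 N, 0.3 under 25 N)
- knob_middle (a point): centre of the red ball knob (28 mm across) of the middle lever, 140 mm from its pivot on a steel rod 12 mm thick; it moves with the lever. At the start the lever leans to the box's -x (towards the robot) and the knob is about 67 mm short of the pivot in x and 153 mm above the bench; thrown, it is 67 mm beyond the pivot at the same height; upright it is 170 mm high
- lever_middle (a joint): middle lever, rad: 0 leaning 0.5 rad to the box's -x, 1.0 fully thrown (0.5 rad to +x). A free lever takes about 2 N at the knob and stays where it is left. A blocked one stops at about 0.12 rad against a springy lock (about 1.2 N per mm at the knob: near 0.2 rad under 10 N, 0.3 under 25 N)
- knob_right (a point): centre of the red ball knob (28 mm across) of the right lever, 140 mm from its pivot on a steel rod 12 mm thick; it moves with the lever. At the start the lever leans to the box's -x (towards the robot) and the knob is about 67 mm short of the pivot in x and 153 mm above the bench; thrown, it is 67 mm beyond the pivot at the same height; upright it is 170 mm high
- lever_right (a joint): right lever, rad: 0 leaning 0.5 rad to the box's -x, 1.0 fully thrown (0.5 rad to +x). A free lever takes about 2 N at the knob and stays where it is left. A blocked one stops at about 0.12 rad against a springy lock (about 1.2 N per mm at the knob: near 0.2 rad under 10 N, 0.3 under 25 N)
- lock_bar (a joint): strain of the sprung lock hidden inside the box, m: 0 at rest, about 0.002 when a blocked lever is pushed with 10 N at its knob, 0.005 with 25 N; above 0.007 (about 36 N) the lock counts as forced. Hidden tumblers decide anew each time, for each two neighbouring levers, which must be thrown first; once thrown more than about 0.8 rad over, that one frees the other. At least one unthrown lever is always free
- tab (a point): centre of the grippable part of the upright yellow tab at the right (-y) end of the locking slide: a plate 36 mm along the box's x, 10 mm thick along y, rising to 140 mm above the bench; the point is 120 mm above the bench. At the start it is at x +54, y -164 (to -161) mm of the box's frame
- slide (a joint): locking slide, m: 0 open, 0.024 fully home; it moves along the box's +y (towards the levers), takes about 3 N and stays where it is left. It is blocked until all three levers are thrown beyond about 0.9 rad; home, it keeps them from coming back
- bowl_mid (a point): bystander: steel mixing bowl, 150 mm across, 70 mm high; the point is half-way up its axis
- squeeze_bottle_mid (a point): bystander: white squeeze bottle with yellow cap, 56 mm across, 140 mm high; the point is half-way up its axis
- loaf_tin_mid (a point): bystander: red-brown loaf tin 100 x 200 mm, 60 mm high; the point is half-way up its centre

How it is judged:
By the outcome, as a careful person would: the job done as asked, in the order asked, and still so for the second after the job is handed in, with the robot touching nothing.
It also fails if it takes over 72 s, if anything falls off the work surface, if the arm or the gripper's body presses on something with over 40 N, if the wrist force passes 120 N, or if a joint passes its speed limit or range.

### The arm

A 7-joint arm with a two-finger parallel gripper is mounted at the origin on the work surface. World frame = base frame: x ahead of the robot, y to its left, z up, the work surface at z = 0. Lengths are in mm, angles in rad, forces in N, time in s.
With the tool pointing down it reaches from about 400 to 875 mm from the base axis. Payload 19.3 kg.
Tool frame: the origin (TCP) lies at the very end of the fingers, on their centre line; the grasp point (between the pads) lies 19 mm behind it (grip_point_offset is the z of the grasp point in the tool frame, in mm); z points along the fingers, x is the direction in which the jaws open and shut, and the axes are right-handed (so a half turn about z gives the same grasp; the last joint's range is limited). The gripper opens to 85 mm and grips with 20 to 120 N. Pads are 22 mm wide; open, the fingers measure 114 mm over their backs; the gripper's body (76 mm by 85 mm) begins 54 mm behind the grasp point. The pads swing forward as they close: fully open they stand 13 mm farther back than shut.
Start: joints at [1.271, 0.521, -0.036, 1.599, 0.021, 1.021, -0.113], TCP at [142.336, -608.568, 209.191] pointing down, gripper open.
Joint ranges: [-2.91, 2.91], [-0.3, 2.13], [-1.5, 1.42], [0.17, 2.43], [-1.26, 4.41], [0.16, 1.93], [-2.52, 2.52]. Speed limits (rad/s): [1.89, 1.89, 2.39, 2.39, 3.01, 3.01, 3.01].

### API

Orientations are given as a 3x3 rotation matrix whose columns are the frame's x, y, z axes.
In Python, from workcell import movep, movel, goto_joints, open_gripper, clamp, wait, inverse_kinematics, read_state, camera, PlanningError, finish_job, grip_point_offset gives the robot as it stands. Calls block until the motion is done:
- movep(position, orientation): joint-space move of the TCP to a pose.
- movel(position, frame=None, max_speed=150, guard=None): straight line of the TCP; frame=None keeps the orientation; max_speed is the mean speed in mm/s. With guard (N) it stops when the force on the tool has changed by that much, and returns True; else False.
- goto_joints(angles): joint-space move.
- open_gripper() and clamp(): open the fingers fully, or close them until they stop; the grip force is fixed at half the most.
- wait(seconds).
- inverse_kinematics(position, orientation): joint angles nearest the present ones, or None.
- read_state(): the state.
- camera(name): name is "side" or "top"; returns a dict with "image" (420x560x3 uint8, blue, green, red), "range_z" (420x560 float32, mm along the optical axis (not along the pixel's ray), 0 where there is no reading), "fx", "fy", "cx", "cy" (pixels), "dist_coeffs" ([k1, k2, p1, p2, k3] as OpenCV has them; the pictures are not rectified), "cam_to_world" (4x4, takes a point from camera to world coordinates). Camera axes: x right, y up, looking along -z (the intrinsics and any distortion apply to the point x, -y, -z); pixel columns grow to the right and rows downward; lengths in mm; the calibration is good to about 2 mm. A picture is of the moment at which its call begins.
A pose or a line that the arm cannot do raises PlanningError and nothing moves.
- finish_job(): hands the job in, once; it reports no verdict.
The state is a dict: "time": time; "qpos": joint angles; "qvel": joint speeds; "joint_efforts": joint torques, N m; "eef_pos": TCP position; "tool_rot": TCP orientation; "ft_force": force on the tool from outside, world axes, zero at the start; "torque": the same for the moment, N m; "finger_gap": finger opening in mm.
Only numpy, scipy, OpenCV 4.12 (cv2) and the standard library are available. Lean on these libraries where they do the work, as an engineer would, in place of code of your own. Each camera call takes 0.05 s, during which the arm holds its last target. There are 200 camera calls.

## Working session

There is one attempt and no reset: what is moved stays moved. The work goes in short steps, each a Python script; the robot and the scene stay as the last script left them, time stands still between calls to the robot, and variables do not carry over. Pictures are saved under pics/ and viewed, about 8 in all and at most 12, crops included, and the job is handed in when it is done.

```bash
ls; mkdir -p pics; cat > h.py <<'E'
import numpy as np, cv2
from workcell import *
def shot(name,fn=None):
    c=camera(name)
    if fn: cv2.imwrite('pics/'+fn,c['image'])
    return c
def K(c): return np.array([[c['fx'],0,c['cx']],[0,c['fy'],c['cy']],[0,0,1.]])
def rays(c,px):
    u=cv2.undistortPoints(np.array(px,float).reshape(-1,1,2),K(c),np.array(c['dist_coeffs'],float)).reshape(-1,2)
    return np.c_[u[:,0],-u[:,1],-np.ones(len(u))]
def pts(c,px):  # via depth
    px=np.array(px); z=c['range_z'][px[:,1],px[:,0]]
    T=np.array(c['cam_to_world']); return (rays(c,px)*z[:,None])@T[:3,:3].T+T[:3,3], z
def onplane(c,px,h):
    T=np.array(c['cam_to_world']); d=rays(c,px)@T[:3,:3].T
    return T[:3,3]+d*((h-T[2,3])/d[:,2])[:,None]
def blobs(c,lo,hi,amin=20):
    hsv=cv2.cvtColor(c['image'],cv2.COLOR_BGR2HSV)
    m=cv2.inRange(hsv,np.array(lo),np.array(hi))
    if lo[0]==0: m|=cv2.inRange(hsv,np.array([174,lo[1],lo[2]]),np.array([180,hi[1],hi[2]]))
    n,l,s,ce=cv2.connectedComponentsWithStats(m)
    out=[]
    for i in range(1,n):
        if s[i,4]>=amin:
            v,u=np.nonzero(l==i); out.append((s[i],ce[i],np.c_[u,v]))
    return out
E
cat > a.py <<'E'
from h import *
for n in('top','side'):
    c=shot(n,n+'0.png')
    print(n,np.array(c['cam_to_world']).round(2).tolist(),c['fx'],c['dist_coeffs'])
    for nm,lo,hi in(('red',[0,150,80],[7,255,255]),('yel',[20,120,100],[35,255,255])):
        for s,ce,px in blobs(c,lo,hi):
            p,z=pts(c,px); p=p[z>0]
            print(nm,s,ce.round(1),onplane(c,[ce],153 if nm=='red' else 140).round(0), np.median(p,0).round(0) if len(p) else None,p.max(0).round(0) if len(p) else None)
E
python3 a.py; python3 -c "
from h import *;s=read_state();print(s['time'],s['eef_pos'],s['ft_force'],s['tool_rot'])"
```

```text
pics
top [[0.02, 1.0, -0.09, 544.08], [-1.0, 0.01, -0.02, -9.24], [-0.01, 0.09, 1.0, 1022.33], [0.0, 0.0, 0.0, 1.0]] 411.4489798894265 [-0.05532128  0.          0.          0.          0.        ]
red [351 256  12  13 116] [356.3 262.1] [[ 509. -156.  153.]] [ 510. -153.  168.] [ 522. -143.  175.]
red [313 262  12  13 115] [318.4 268.3] [[495. -76. 153.]] [496. -76. 166.] [509. -64. 171.]
red [275 266  12  13 110] [280.3 272.3] [[486.   3. 153.]] [487.   4. 167.] [499.  19. 172.]
yel [378 195  12  19 174] [383.3 204.5] [[ 633. -216.  140.]] [ 634. -217.  135.] [ 671. -213.  144.]
yel [447 225  14  13 145] [453.8 230.7] [[ 578. -368.  140.]] [ 578. -368.  140.] [ 591. -355.  144.]
side [[-0.95, 0.24, -0.2, 385.58], [-0.32, -0.7, 0.64, 648.46], [0.01, 0.67, 0.74, 861.98], [0.0, 0.0, 0.0, 1.0]] 401.0662136239971 [-0.09951758  0.          0.          0.          0.        ]
red [318 162  10   9  74] [322.4 166.1] [[ 510. -161.  153.]] [ 508. -148.  164.] [ 521. -143.  173.]
red [315 183  11  10  87] [320.2 187.6] [[496. -79. 153.]] [495. -70. 161.] [509. -62. 169.]
red [311 206  11  11  93] [316.1 210.5] [[486.   1. 153.]] [485.   9. 163.] [498.  16. 171.]
yel [313 120   9   9  64] [316.7 123.6] [[ 575. -361.  140.]] [ 576. -365.  137.] [ 629. -351.  142.]
yel [278 145  14  20 221] [284.6 154.2] [[ 624. -189.  140.]] [ 633. -219.  113.] [ 699. -212.  144.]
0.1 [ 142.22358704 -608.27460185  208.715769  ] [ 7.77279143e-01  1.48686061e-04 -3.13908381e-01] [[ 2.27741232e-01 -9.73721640e-01 -3.14140330e-04]
 [-9.73721175e-01 -2.27741431e-01  9.56117968e-04]
 [-1.00253552e-03  8.81376074e-05 -9.99999494e-01]]
```

View pics/top0.png

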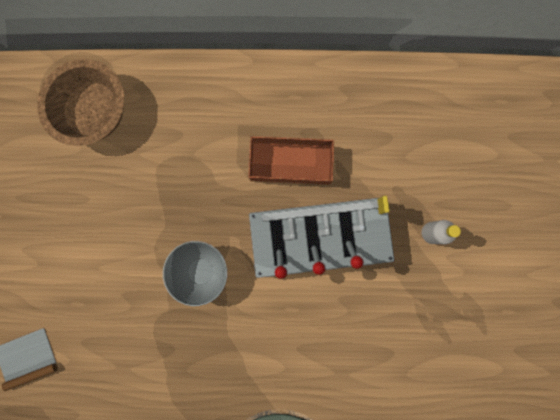

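View pics/side0.png

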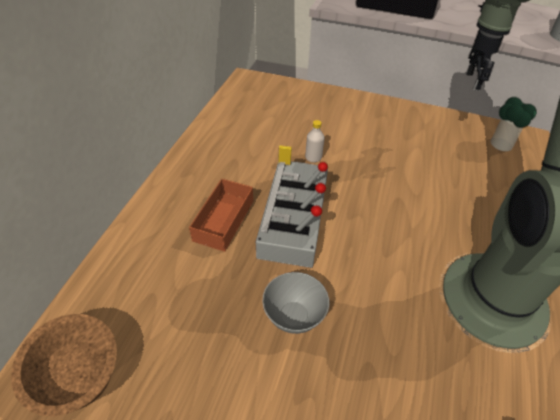

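The top view shows knobs at about (280,272), (318,268) and (356,262), the tab at (383,204), the bottle at (440,232), the bowl at (195,273) and the tin at (291,160). In the side view the lanes in front of the knobs are clear. The knob heights and 80 mm spacing fit the description. Box yaw is about 0.14 rad.

```bash
cat >> h.py <<'E'
yaw=0.14
ex=np.array([np.cos(yaw),np.sin(yaw),0]); ey=np.array([-np.sin(yaw),np.cos(yaw),0])
R=np.c_[-ey,-ex,[0,0,-1.]]   # jaws along the box's y
kn={'left':np.array([486.5,4,0]),'middle':np.array([495.5,-76,0]),'right':np.array([509.5,-155,0])}
Z=np.array([0,0,140.])
def F(): return np.array(read_state()['ft_force']).round(1)
def push(n):
    pre=kn[n]-50*ex+Z
    movel(pre,max_speed=150)
    g=lambda: (np.array(read_state()['eef_pos'])-kn[n])@ex
    t=movel(kn[n]+35*ex+Z,max_speed=50,guard=8)   # blocked one would stop at about 0..10
    a=g(); print(n,'first',t,round(a,1),F())
    if t: 
        movel(pre,max_speed=120); return False
    t=movel(kn[n]+130*ex+Z,max_speed=80,guard=12)
    print(n,'second',t,round(g(),1),F())
    movel(pre,max_speed=200); return True
E
cat > b.py <<'E'
from h import *
print(np.linalg.det(R))
s=read_state(); clamp()
p=np.array(s['eef_pos']); movel(p+[0,0,60])
pre=kn['middle']-50*ex
movep(pre+[0,0,270],R); print(read_state()['time'],read_state()['finger_gap'])
movel(pre+Z); print(F())
print(push('middle'),read_state()['time'],F())
shot('top','top1.png')
E
python3 b.py
```

```text
0.9999999999999999
3.5917 0.08888169677824034
[-0.1 -0.   0.1]
middle first True -18.6 [-6.5 -0.5 15. ]
False 6.0917 [ 0.1 -0.9  0.5]
```

```bash
python3 - <<'E'
from h import *
print(read_state()['eef_pos'],F())
c=shot('side'); t=cv2.imread('pics/top1.png')
a=c['image'][120:270,230:380]; b=t[180:330,230:430]
cv2.imwrite('pics/c1.png',np.hstack([cv2.resize(a,(400,400),interpolation=2),cv2.resize(b,(400,300),interpolation=2).copy() if 0 else cv2.resize(b[:,:150],(400,400),interpolation=2)]))
for s,ce,px in blobs(c,[0,150,80],[7,255,255]): print('side',s,ce)
c=shot('top')
for s,ce,px in blobs(c,[0,150,80],[7,255,255]): print('top',s,ce.round(1),np.median(pts(c,px)[0],0).round(0))
E
```

```text
[446.90813321 -82.89101771 140.15375554] [ 0.2 -0.4  0.6]
side [318 162  10   9  76] [322.5 166. ]
side [315 183  11  10  84] [320.02380952 187.51190476]
side [311 206  12  10  93] [316.09677419 210.35483871]
top [351 256  12  13 119] [356.5 262.3] [ 510. -154.  168.]
top [313 262  12  13 111] [318.4 268.1] [497. -76. 166.]
top [275 266  12  13 112] [280.2 272.4] [486.   4. 166.]
```

View pics/c1.png

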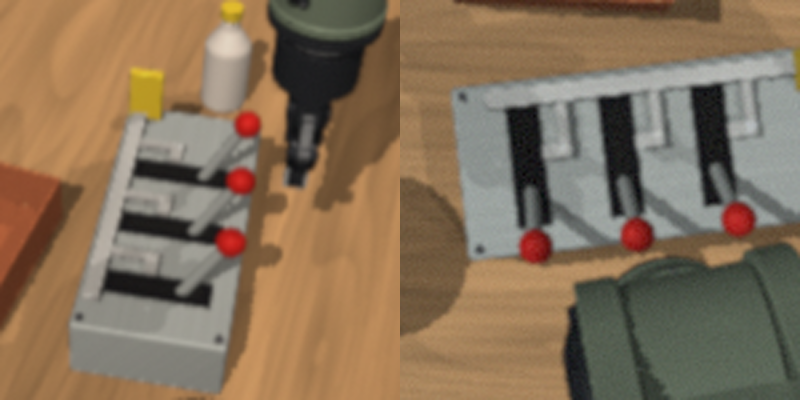

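The picture shows no visible lever movement. The readings (Fx −6.5, Fz +15) mean I was pushing down along the rod because the finger couldn't ride up with the knob. I'll follow the knob's arc with a lower tip instead.

```bash
cat >> h.py <<'E'
def arc(n,th,off,dz): # TCP for lever angle th (-.5 .. .5)
    return kn[n]+(67+140*np.sin(th)-off)*ex+[0,0,30+140*np.cos(th)-dz]
def push(n,off=20,dz=22,lim=10):
    movel(arc(n,-.5,50,dz),max_speed=200)
    movel(arc(n,-.5,off+4,dz),max_speed=80,guard=6)
    log=[];ok=True
    for th in np.arange(-.4,.601,.1):
        t=movel(arc(n,th,off,dz),max_speed=60,guard=lim)
        s=read_state(); f=np.array(s['ft_force']); d=np.array(s['eef_pos'])-kn[n]
        log.append((round(th,1),t,round(d@ex-67+off,1),f.round(1).tolist()))
        ft=-(f@ex)*np.cos(th)+f[2]*np.sin(th)
        if t or ft>lim or np.linalg.norm(f)>15: ok=th>.35; break
    for l in log: print(n,*l)
    print('time',read_state()['time'])
    x=np.array(read_state()['eef_pos'])
    movel(x-20*ex,max_speed=100)
    movel(arc(n,-.5,50,dz),max_speed=200)
    return ok
E
python3 - <<'E'
from h import *
print(push('middle'),F())
c=shot('top')
for s,ce,px in blobs(c,[0,150,80],[7,255,255]): print('top',s,ce.round(1),np.median(pts(c,px)[0],0).round(0))
E
```

```text
middle -0.4 True -54.7 [-4.6, -1.3, 4.2]
time 7.3167
False [ 0.2  0.9 -0.5]
top [312 255  12  13 110] [317.6 261.1] [511. -73. 173.]
top [351 256  12  13 121] [356.5 262.3] [ 510. -154.  168.]
top [275 266  12  13 111] [280.2 272.4] [487.   4. 167.]
```

```bash
python3 - <<'E'
from h import *
def look():
    c=shot('top')
    for s,ce,px in blobs(c,[0,150,80],[7,255,255]): print('top',ce.round(1),np.median(pts(c,px)[0],0).round(0))
print(push('right'),F()); look()
print(push('left'),F()); look()
E
```

```text
right -0.4 False -54.2 [-0.6, -0.3, 0.1]
right -0.3 False -40.9 [-0.4, 0.7, 0.1]
right -0.2 False -27.4 [-1.4, 0.1, 0.8]
right -0.1 False -13.6 [-0.6, 0.1, 0.9]
right -0.0 False 0.4 [-0.3, 0.3, 0.7]
right 0.1 False 14.4 [-0.4, -0.6, -0.2]
right 0.2 False 28.1 [0.2, -0.5, 0.2]
right 0.3 False 41.6 [-0.4, 0.2, 0.1]
right 0.4 False 54.7 [-0.2, 0.5, -0.2]
right 0.5 True 57.9 [-9.3, -2.8, 4.7]
time 12.725
True [ 0.3 -0.4  0. ]
top [348.2 201. ] [ 637. -137.  164.]
top [317.5 261. ] [511. -73. 172.]
top [280.3 272.4] [486.   4. 166.]
left -0.4 False -54.3 [0.4, 0.6, 0.6]
left -0.3 False -41.0 [0.3, 0.3, 0.3]
left -0.2 False -27.5 [0.0, -0.6, -0.3]
left -0.1 False -13.6 [0.3, 0.0, -0.3]
left -0.0 False 0.3 [-1.2, 0.8, 0.1]
left 0.1 False 14.3 [-0.1, -0.5, 0.4]
left 0.2 False 28.0 [0.3, -0.8, -0.6]
left 0.3 False 41.5 [-0.2, -0.5, 1.0]
left 0.4 False 54.7 [0.6, -0.6, 0.1]
left 0.5 True 59.4 [-6.0, -2.2, 5.4]
time 19.1167
True [ 0.1 -0.3  0.8]
top [348.1 200.9] [ 637. -137.  164.]
top [273.  209.6] [617.  21. 165.]
top [317.6 261.1] [511. -73. 172.]
```

```bash
cat >> h.py <<'E'
def look():
    c=shot('top')
    for s,ce,px in blobs(c,[0,150,80],[7,255,255]): print('top',ce.round(1),np.median(pts(c,px)[0],0).round(0))
def press(n,off=20,dz=22):   # firm push on a thrown lever, to its stop
    movel(arc(n,.25,off,dz),max_speed=200)
    t=movel(arc(n,.65,off,dz-5),max_speed=50,guard=20)
    x=np.array(read_state()['eef_pos']); print(n,'press',t,((x-kn[n])@ex-67+off).round(1),F())
    movel(x-60*ex,max_speed=150)
E
python3 - <<'E'
from h import *
ok=push('middle'); look()
if ok:
    press('middle'); movel(arc('middle',-.5,50,22),max_speed=250)
    for n in('left','right'):
        movel(arc(n,-.5,50,22),max_speed=250); press(n); movel(arc(n,-.5,50,22),max_speed=250)
    look()
print(read_state()['time'],F())
E
```

```text
middle -0.4 False -54.3 [0.7, 0.7, -0.1]
middle -0.3 False -41.0 [-0.2, -0.5, 0.8]
middle -0.2 False -27.4 [0.1, -0.6, 0.4]
middle -0.1 False -13.6 [-0.2, -0.1, 0.2]
middle -0.0 False 0.3 [0.4, 0.3, -1.0]
middle 0.1 False 14.3 [-0.1, 0.1, -0.5]
middle 0.2 False 28.1 [-1.0, -0.7, 0.3]
middle 0.3 False 41.6 [-0.2, -0.9, -0.1]
middle 0.4 False 54.7 [-0.0, -0.4, -0.3]
middle 0.5 True 60.5 [-9.4, -1.0, 0.7]
time 25.1333
top [348.2 200.9] [ 637. -137.  164.]
top [310.7 205.3] [627. -59. 165.]
top [273.  209.6] [616.  21. 165.]
middle press True 60.5 [-8.7 -3.2  3. ]
left press True 59.4 [-10.9  -1.6  12.1]
right press True 57.6 [-10.6  -1.    9. ]
top [348.1 200.9] [ 637. -137.  164.]
top [310.6 205.3] [627. -59. 165.]
top [273.  209.6] [617.  21. 165.]
35.3417 [ 0.3 -0.3  1.2]
```

All three knobs stand at their stops and did not move further under a firm push. Next is the tab.

```bash
python3 - <<'E'
from h import *
yaw=.13; ex=np.array([np.cos(yaw),np.sin(yaw),0]); ey=np.array([-np.sin(yaw),np.cos(yaw),0]); O=np.array([561,-67.5,0])
B=lambda x,y,z:O+x*ex+y*ey+[0,0,z]
y=lambda:round((np.array(read_state()['eef_pos'])-O)@ey,1)
p=np.array(read_state()['eef_pos']); p[2]=250
movel(p,max_speed=200); movel(B(54,-215,250),max_speed=250); movel(B(54,-215,110),max_speed=150,guard=8)
print(read_state()['eef_pos'],F())
t=movel(B(54,-140,110),max_speed=40,guard=15); print(t,y(),F(),read_state()['time'])
c=shot('top','top2.png'); s=shot('side')
for b in blobs(c,[20,120,100],[35,255,255]): print(b[0],b[1].round(1))
look()
cv2.imwrite('pics/c2.png',np.hstack([cv2.resize(c['image'][150:300,260:410],(400,400)),cv2.resize(s['image'][110:260,230:380],(400,400))]))
E
```

```text
[ 642.91433343 -273.85402195  111.09154387] [-0.3 -0.3 -0.5]
True -157.4 [ 2.  -5.2  1.5] 39.5167
[370 208   9   7  48] [374.2 211. ]
top [348.1 200.9] [ 637. -138.  164.]
top [310.7 205.4] [627. -59. 165.]
top [273.1 209.5] [617.  21. 165.]
```

View pics/c2.png

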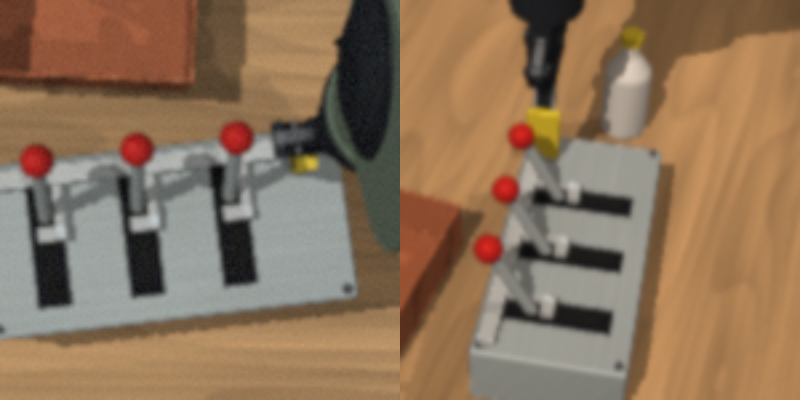

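The picture shows the tab shifted towards the levers, now at about (374,211), with all three levers still over. I'll press once more, retreat and measure.

```bash
python3 - <<'E'
from h import *
yaw=.13; ex=np.array([np.cos(yaw),np.sin(yaw),0]); ey=np.array([-np.sin(yaw),np.cos(yaw),0]); O=np.array([561,-67.5,0])
B=lambda x,y,z:O+x*ex+y*ey+[0,0,z]
y=lambda:round((np.array(read_state()['eef_pos'])-O)@ey,1)
movel(B(54,-170,110),max_speed=100)
t=movel(B(54,-138,110),max_speed=30,guard=18); print(t,y(),F())
movel(B(54,-215,110),max_speed=150); movel(B(54,-215,260),max_speed=200); movel(B(-60,-330,300),max_speed=250)
print(read_state()['time'],F())
c0={'image':cv2.imread('pics/top0.png')}
c=shot('top','top3.png')
for nm,d in(('before',c0),('after',c)):
    for b in blobs(d,[20,120,100],[35,255,255]): print(nm,b[0],b[1].round(1),onplane(c,[b[1]],138).round(1))
q=[onplane(c,[b[1]],138)[0] for d in(c0,c) for b in blobs(d,[20,120,100],[35,255,255],100) if b[1][0]<410]
if len(q)==2: print('shift along y',(q[1]-q[0])@ey)
look()
E
```

```text
True -157.5 [ 2.6 -4.1  1.4]
42.8167 [1.  0.3 0.7]
before [378 195  12  19 174] [383.3 204.5] [[ 633.1 -216.4  138. ]]
before [447 225  14  13 145] [453.8 230.7] [[ 578.5 -368.9  138. ]]
after [369 196  10  19 138] [373.7 205.3] [[ 631.1 -195.7  138. ]]
after [447 225  14  13 144] [453.7 230.8] [[ 578.4 -368.9  138. ]]
shift along y 20.688845327080685
top [348.2 201. ] [ 637. -137.  164.]
top [310.7 205.3] [627. -59. 165.]
top [273.2 209.6] [617.  20. 165.]
```

View pics/top3.png

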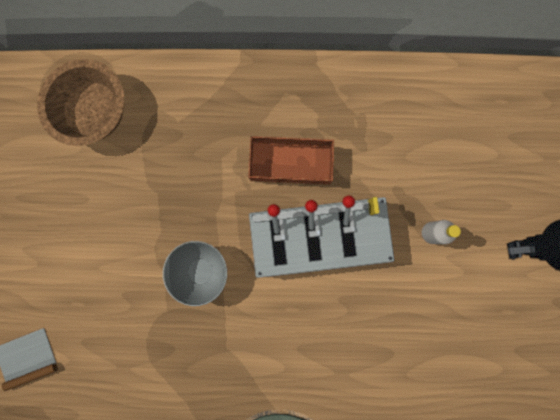

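The levers are over and the bystanders haven't moved; the tab is at (374,205). Its 21 mm shift is slightly ambiguous because it may have started up to 3 mm in, so I'll do one firmer press to confirm the stop.

```bash
python3 - <<'E'
from h import *
yaw=.13; ex=np.array([np.cos(yaw),np.sin(yaw),0]); ey=np.array([-np.sin(yaw),np.cos(yaw),0]); O=np.array([561,-67.5,0])
B=lambda x,y,z:O+x*ex+y*ey+[0,0,z]
y=lambda:round((np.array(read_state()['eef_pos'])-O)@ey,1)
movel(B(54,-215,260),max_speed=200); movel(B(54,-215,110),max_speed=150); movel(B(54,-160,110),max_speed=100)
for yy in(-158,-157,-156,-155):
    t=movel(B(54,yy,110),max_speed=10,guard=25); f=F(); print(yy,t,y(),f)
    if t or np.linalg.norm(f)>25: break
movel(B(54,-215,110),max_speed=150); movel(B(54,-215,260),max_speed=200); movel(B(-60,-330,300),max_speed=250)
c=shot('top')
for b in blobs(c,[20,120,100],[35,255,255]): print(b[0],b[1].round(1))
look(); print(read_state()['time'],F())
E
```

```text
-158 False -158.1 [-0.  -0.2 -0.5]
-157 False -157.5 [ 0.9 -3.9 -1.2]
-156 False -157.3 [ 2.2 -9.  -1.7]
-155 False -157.1 [  2.8 -12.3  -2.3]
[369 197  10  18 136] [373.8 205.3]
[447 225  14  13 144] [453.7 230.8]
top [348.1 200.9] [ 637. -137.  164.]
top [310.7 205.3] [627. -59. 165.]
top [273.2 209.7] [616.  21. 165.]
49.2167 [ 0.2 -0.1 -0.9]
```

```bash
python3 -c "
from workcell import *
finish_job()"
```

```text
the job is handed in; nothing more can be done
```

The oven is shut down: all three levers are fully over, the yellow tab is home, and I handed the job in at about 49 s on the robot's clock.

- **Levers:** I tried the middle one first and it stopped after about 0.1 rad, so I left it. The right one went over freely, then the left, and then the middle. A second push with the guard set at 20 N moved none of them further. In the camera the right and left knobs had moved about 129 and 132 mm, where a full throw is 134 mm; the right one appeared to start about 4 mm in.
- **First try on the middle lever:** My very first push jammed along the rod, because the finger moved in a straight line and could not rise with the knob. It read about 16 N for a moment, mostly along the rod. I backed off and followed the knob's arc after that.
- **Tab:** I pushed it towards the levers until it stopped. Pressing again with up to about 12 N gave no further travel, against the 3 N it takes to slide. The camera showed a shift of about 21 mm, short of the full 24 mm. I put that down to a start up to 3 mm in and the coarse colour measurement, and took the firm stop as proof it is home.
- **Bystanders:** The bowl and tin look unmoved in the picture after the first tab push, and the bottle's cap was still in place at the last look. The gripper is clear of everything.

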